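Back the indexing head off by one notch

ROBOT

A 6-joint arm with a two-finger parallel gripper is mounted at the origin on the work surface; the furniture and walls round the work are solid. World frame = base frame: x ahead of the robot, y to its left, z up, the work surface at z = 0. Lengths are in mm, angles in rad, forces in N, time in s.
With the tool pointing down it reaches from about 350 to 875 mm from the base axis. Payload 4.2 kg.
Tool frame: the origin (TCP) lies at the very end of the fingers, on their centre line; the grasp point (between the pads) lies 19 mm behind it; z points along the fingers, y is the line along which they close (so a half turn about z gives the same grasp; the last joint's range is limited). The gripper opens to 85 mm and grips with 20 to 120 N. Pads are 22 mm wide; open, the fingers measure 114 mm over their backs; the gripper's body (76 mm by 85 mm) begins 54 mm behind the grasp point. The pads swing forward as they close: fully open they stand 13 mm farther back than shut.
Start: joints at [0.259, 0.385, 0.008, 0, -1.194, -0.259], TCP at [624.979, 0.025, 231.312] pointing down, gripper open.
Joint ranges: [-3.14, 3.14], [-1.21, 2.06], [-1.07, 1.41], [-3.16, 2.05], [-2.99, -0.16], [-3.1, 3.1]. Speed limits (rad/s): [2.79, 2.79, 3.14, 3.14, 3.14, 3.14].

INTERFACE

Orientations are given as a unit quaternion [x, y, z, w].
In Python, from bench import arm, optics gives the robot as it stands. The module is installed in compiled form; this text tells all that it offers.
- The arm moves only by the tool step_arm, never from a script. Its argument "motion" is a list of rows, each an object with "dr": the turn, a rotation vector about the tool's x, y, z in units of 8 degrees (1.0 is 8 degrees), a list of three; "slide": the shift along the tool's x, y, z in mm, a list of three; "jaw": the finger opening in mm, from 0 to 85.4. A call has exactly 8 rows; each row is the pose to reach, as a shift and turn from the pose commanded when the call began, along the tool's axes at that moment; what a row does not reach only later rows make up. A row lasts 1/8 s, in which the tool goes at most 62.5 mm and 10.7 degrees, less where a joint would pass 70% of its speed; a pose out of reach is approached as far as the arm can. A call with a gripper value outside its range is refused whole. The fingers move at their own pace and stop on an object; the grip force is fixed at half the most. Time passes only in rows, so rows that repeat a pose let the fingers close, or fill a call up. It gives the time, the measured TCP pose, the force, the opening and the grip force at its end, in the units of the state.
- arm.read_state(): the state, without advancing time (a new reading comes with each control period).
- optics.get_image(name): name is "scene" or "side" or "wrist"; returns the picture (420x560x3 uint8, blue, green, red); there is no depth.
- optics.camera_info(name): a dict with "camera_matrix" (3x3 intrinsics, pixels), "view" (4x4, takes a point from world to camera coordinates); the wrist camera has in their place "T_tool_cam" (4x4, takes a point from camera to tool coordinates, whose origin is the TCP and whose axes are the flange's). Camera axes: x right, y up, looking along -z (the intrinsics and any distortion apply to the point x, -y, -z); pixel columns grow to the right and rows downward; lengths in mm; the calibration is good to about 2 mm. A picture is of the moment at which its call begins: read the wrist's pose just before it. camera_info takes no time and is no camera call.
- arm.job_done(): hands the job in; it is judged then, once.
The state is a dict: "clock": time; "joints": joint angles; "joint_vel": joint speeds; "joint_efforts": joint torques, N m; "position": TCP position; "ee_rot": TCP orientation; "contact_force": force on the tool from outside, world axes, zero at the start; "wrist_torque": the same for the moment, N m; "gripper_width": finger opening in mm; "grasp_force": force on a finger pad.
Only numpy, scipy, OpenCV 4.12 (cv2) and the standard library are available. Lean on these libraries where they do the work, as an engineer would, in place of code of your own. Each camera call takes 0.05 s, during which the arm holds its last target. There are 200 camera calls.

TASK

The indexing head that holds the turned bowl has been clicked one notch too far. Working gently with the fingertips, gripping or lifting nothing, tip the pawl's weighted lever over to the left so that the pawl lifts out of the ratchet wheel and stays up, and push an arm of the star handle to turn the wheel back (anticlockwise as the robot sees it) by one notch. Then tip the lever back so that the pawl drops fully home into the notch, and leave the things lying around undisturbed.

Things in the scene. Friction and masses are not known exactly. Their poses are not given: they have to be found in the camera images.
- head: Grey cast indexing head, bolted down. Origin on the worktop under the spindle; x along the spindle from the star handle (robot's side, -x) to the chuck and bowl (+x); y to the left as the robot sees it; z up. Pawl and ratchet wheel lie 33 mm in front (-x) of the origin, the star handle 72 mm. Tops above the worktop: casting 143 mm, ratchet wheel 155, chuck 153, pawl lever up to 198.
- spindle (a point): Fixed point on the spindle axis in the plane of the star handle's arms: 105 mm above the worktop, 72 mm in front (-x) of the head's origin.
- star_knob (a point): Centre of the black ball knob (22 mm) on the star handle's arm that at the start points up, 30 to 25 degrees right of vertical. It turns with the wheel, 78 mm from the spindle. The three arms are 9 mm rods 120 degrees apart, each with such a knob. One notch back moves this knob some 40 mm to the left and 10 mm up, to nearly straight above the spindle.
- pawl_knob (a point): Centre of the steel ball (20 mm) on the pawl's weighted lever (8 mm rod), 70 mm from pawl_pivot, 39 mm behind the star handle's plane. Pawl engaged: lever leans 25 degrees right of vertical, ball 30 mm left of the spindle, 181 mm above the worktop. Thrown over: it leans 32 degrees left, ball 97 mm left of the spindle, 177 mm up. Past vertical it falls to that side and stays.
- pawl_pivot (a point): Fixed axis of the pawl's pivot, in the pawl's plane: 60 mm left of the spindle, 117 mm above the worktop.
- ratchet (a joint): Angle (rad) of ratchet wheel (100 mm, 12 saw teeth, notch 0.524), handle and chuck together. Starts at 0 to 0.08. Grows forward (clockwise as the robot sees it), falls backward, which the engaged pawl blocks. Friction holds it; 2 N at a knob moves it. In the next notch back the pawl drops home from -0.36 to -0.56; short of that it rests on a tooth until the wheel is pushed on back.
- pawl (a joint): Angle (rad) of the pawl: 0 fully home in a notch, over 0.3 clear of the teeth, 0.995 thrown over to the left against its stop. Balanced near 0.5: beyond that it stays thrown over, below it falls in. Less than 1 N at the ball moves it.
- chuck_key: Loose steel T-handled chuck key, 125 mm long, lying between the robot and the head; bystander. Origin at its underside.
- wax_tin: Loose round wax tin, 63 mm diameter, 35 mm high, to the right of the head; bystander. Origin at its underside.
- brush: Loose flat brush, 188 mm long, 12 mm thick, right of the head; bystander. Origin at its underside.

How it is judged (in metres and radians):
On the way, in this order (a step that is already met when the one before it is completed fails the run):
1. the pawl is lifted clear of the teeth, the wheel still in its first notch (value of joint pawl above 0.3 rad and value of joint ratchet above -0.15 rad), for 0.1 s.
2. with the pawl lifted, the wheel is turned back by most of a notch (value of joint pawl above 0.25 rad and value of joint ratchet below -0.22 rad), for 0.1 s.
3. the pawl is home in the next notch back (value of joint pawl below 0.04 rad and value of joint ratchet between -0.64 and -0.24 rad), for 0.2 s.
At the end, for the whole second after the job is handed in: The pawl is home (within 0.04 rad) in the notch next to the first one, backward: the wheel at rest between -0.64 and -0.24 rad. Chuck key, wax tin and brush lie within 20 mm of where they were (all of step 3 and velocity of joint ratchet between -0.05 and 0.05 rad/s and distance of each of chuck_key, wax_tin, brush from where it was at the start of the episode below 0.02 m); the robot touches nothing.
It fails at once if the wheel is turned back far past one notch (value of joint ratchet below -0.95 rad).
It fails at once if the wheel is clicked forward (value of joint ratchet above 0.4 rad).
It fails at once if the pawl is pressed or gripped with more than 30 N (contact force between the fingers and pawl above 30 N).
It fails at once if the wheel or its handle is pressed or gripped with more than 60 N (contact force between the fingers and ratchet above 60 N).
It fails at once if a bystander is pushed, lifted or carried (distance of any of chuck_key, wax_tin, brush from where it was at the start of the episode above 0.03 m).
It also fails if it takes over 64 s, if anything falls off the work surface, if the arm or the gripper's body presses on something with over 40 N, if the wrist force passes 120 N, or if a joint passes its speed limit or range.

## Working session

There is one attempt and no reset: what is moved stays moved. The work goes in short steps, Python scripts to look and compute and a tool call to move; the robot and the scene stay as the last step left them, time stands still between calls to the robot, and variables do not carry over. Pictures are saved under pics/ and viewed, at most 10 in all, crops included, and the job is handed in when it is done.

Besides the shell and the picture viewer there is one more tool, called after "Emit:" in YAML: its name, and indented under it one key for each argument. step_arm: Moves the arm, as the interface text tells. Its arguments: {"type":"object","properties":{"motion":{"type":"array","items":{"type":"object","properties":{"dr":{"type":"array","items":{"type":"number"}},"slide":{"type":"array","items":{"type":"number"}},"jaw":{"type":"number"}}}}},"required":["motion"]}

```bash
mkdir -p pics
cat > h.py <<'E'
import numpy as np, cv2
from bench import arm, optics
def ray(name,u,v):
    c=optics.camera_info(name); K=np.array(c['camera_matrix']); V=np.array(c['view'])
    d=np.linalg.inv(K)@[u,v,1]; d=np.array([d[0],-d[1],-d[2]])
    R=V[:3,:3]; return -R.T@V[:3,3], R.T@d
def tri(*obs):
    A=np.zeros((3,3));b=np.zeros(3)
    for o in obs:
        p,d=ray(*o); d=d/np.linalg.norm(d); M=np.eye(3)-np.outer(d,d); A+=M;b+=M@p
    x=np.linalg.solve(A,b)
    return x,[np.linalg.norm(np.cross(ray(*o)[1]/np.linalg.norm(ray(*o)[1]),x-ray(*o)[0])) for o in obs]
def proj(name,X):
    c=optics.camera_info(name); K=np.array(c['camera_matrix']); V=np.array(c['view'])
    q=V[:3,:3]@X+V[:3,3]; q=K@[q[0],-q[1],-q[2]]; return q[:2]/q[2]
E
python3 - <<'E'
from h import *
for n in('scene','side'):
    cv2.imwrite(f'pics/{n}0.png',optics.get_image(n)); c=optics.camera_info(n); print(n,c.keys(),ray(n,280,210))
s=arm.read_state(); print(s)
E
```

```text
scene dict_keys(['camera_matrix', 'view']) (array([  74.39671003, -721.00215438,  595.95987406]), array([ 0.53386319,  0.61724119, -0.57796867]))
side dict_keys(['camera_matrix', 'view']) (array([ 559.33662854, -992.46674535,  648.72692332]), array([-0.07727636,  0.8534704 , -0.51574788]))
{'clock': 0.1, 'joints': array([ 2.58617149e-01,  3.85507703e-01,  6.75723051e-03, -4.31426701e-04,
       -1.19401118e+00, -2.58593416e-01]), 'joint_vel': array([-0.00069059, -0.00179076,  0.00416939,  0.00118155, -0.00081757,
        0.00049417]), 'joint_efforts': array([-2.41840362e-04, -3.93318665e+01,  1.88929778e+01,  4.19793829e+00,
       -2.58899068e-03, -3.31562532e-06]), 'position': array([6.24475051e+02, 2.60116943e-02, 2.30312521e+02]), 'ee_rot': array([-7.07058554e-01,  7.07154294e-01,  6.67365787e-04, -7.48629142e-04]), 'contact_force': array([ 0.88575492, -0.38711338, -0.57959295]), 'wrist_torque': array([ 0.02684233,  0.02420647, -0.02584559]), 'grasp_force': 0.0, 'gripper_width': 85.48507068053368}
```

View pics/scene0.png

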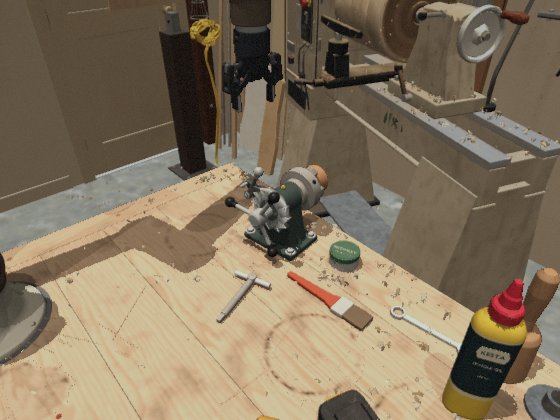

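View pics/side0.png

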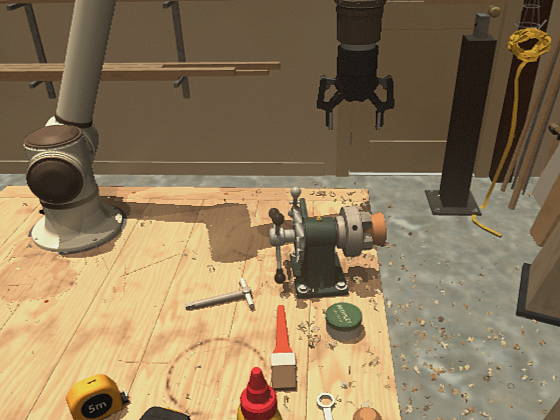

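The scene view shows the star knobs near (230,202), (274,198) and (271,250), with the pawl ball at (258,171). In the side view the pawl ball is at (296,191) and the bottom knob at (279,279). I'll enlarge both.

Run:
```python
from h import *
a=cv2.imread('pics/scene0.png')[155:265,215:315];b=cv2.imread('pics/side0.png')[180:290,250:350]
cv2.imwrite('pics/c.png',np.hstack([cv2.resize(i,None,fx=4,fy=4,interpolation=cv2.INTER_CUBIC) for i in(a,b)]))
```

```text
(no output)
```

View pics/c.png

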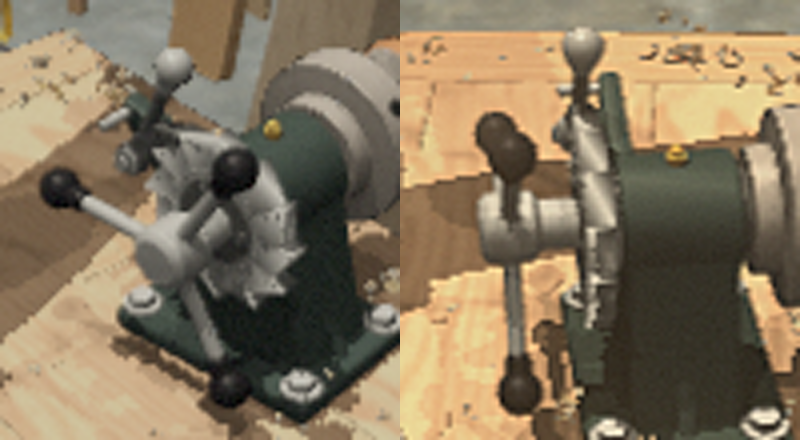

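Run:
```python
from h import *
P={}
for k,a,b in (('L',(230.2,201.5),(273.7,212.7)),('U',(273.8,197.5),(278,218.3)),('B',(272.3,251.7),(279.8,276)),('pawl',(258.3,171.5),(295.5,191.3))):
    P[k],e=tri(('scene',*a),('side',*b)); print(k,P[k].round(1),np.round(e,1))
S=(P['L']+P['U']+P['B'])/3; n=np.cross(P['U']-P['B'],P['L']-P['B']); n/=np.linalg.norm(n)
print('spindle',S,'normal',n,[np.linalg.norm(P[k]-S) for k in 'LUB'])
print('yaw', np.degrees(np.arctan2(n[1],n[0])))
```

```text
L [ 466.8 -110.5  109.5] [0.1 0.1]
U [ 486.1 -227.9  169.6] [0.3 0.3]
B [ 484.3 -221.7   37.3] [1.6 1.6]
pawl [ 512.8 -149.9  180. ] [0. 0.]
spindle [ 479.08301412 -186.69158927  105.44205162] normal [-0.98726059 -0.15901609  0.00551536] [np.float64(77.28892678817265), np.float64(76.54621431881804), np.float64(76.83885063902441)]
yaw -170.85006867495343
```

Emit:
step_arm:
  motion:
    - {"dr": [0, 0, -0.2], "slide": [30, 18, 0], "jaw": 0}
    - {"dr": [0, 0, -0.4], "slide": [60, 36, 0], "jaw": 0}
    - {"dr": [0, 0, -0.6], "slide": [90, 54, 0], "jaw": 0}
    - {"dr": [0, 0, -0.8], "slide": [120, 72, 0], "jaw": 0}
    - {"dr": [0, 0, -1.0], "slide": [150, 90, 0], "jaw": 0}
    - {"dr": [0, 0, -1.14], "slide": [178.5, 107.5, 0], "jaw": 0}
    - {"dr": [0, 0, -1.14], "slide": [178.5, 107.5, 0], "jaw": 0}
    - {"dr": [0, 0, -1.14], "slide": [178.5, 107.5, 0], "jaw": 0}

```text
clock: 1.1
position: [517.6, -178.3, 231.1]
ee_rot: [0.761, -0.649, -0.0, -0.0]
contact_force: [-0.2, 0.1, -0.2]
gripper_width: 0.1
grasp_force: 0.0
```

```bash
cat > st.py <<'E'
from h import *
from scipy.spatial.transform import Rotation as R
s=arm.read_state(); q=R.from_quat(s['ee_rot']).as_matrix()
S=np.array([479.1,-186.7,105.4]);E=np.array([[.987,.159,0],[-.159,.987,0],[0,0,1]])
print(s['clock'],'pos',s['position'].round(1),'head-frame rel spindle',(E@(s['position']-S)).round(1),'x',q[:,0].round(3),'F',s['contact_force'].round(1),'w',s['gripper_width'])
E
python3 st.py
```

```text
1.1 pos [ 517.6 -178.3  231.1] head-frame rel spindle [ 39.3   2.2 125.7] x [ 0.158 -0.987 -0.   ] F [-0.2  0.1 -0.2] w 0.13190712585203518
```

Emit:
step_arm:
  motion:
    - {"dr": [0, 0, 0], "slide": [0, 0, 12], "jaw": 0}
    - {"dr": [0, 0, 0], "slide": [0, 0, 24], "jaw": 0}
    - {"dr": [0, 0, 0], "slide": [0, 0, 36], "jaw": 0}
    - {"dr": [0, 0, 0], "slide": [0, 0, 48], "jaw": 0}
    - {"dr": [0, 0, 0], "slide": [0, 0, 56], "jaw": 0}
    - {"dr": [0, 0, 0], "slide": [0, 0, 62], "jaw": 0}
    - {"dr": [0, 0, 0], "slide": [0, 0, 62], "jaw": 0}
    - {"dr": [0, 0, 0], "slide": [0, 0, 62], "jaw": 0}

```text
clock: 2.1
position: [517.8, -178.6, 169.7]
ee_rot: [0.761, -0.649, 0.0, -0.0]
contact_force: [0.6, -0.2, 0.4]
gripper_width: -0.1
grasp_force: 0.0
```

```bash
cat > pic.py <<'E'
import sys
from h import *
a=optics.get_image('scene')[125:265,205:325];b=optics.get_image('side')[150:290,240:360]
cv2.imwrite(f'pics/{sys.argv[1]}.png',np.hstack([cv2.resize(i,None,fx=3.3,fy=3.3,interpolation=cv2.INTER_CUBIC) for i in(a,b)]))
E
python3 st.py; python3 pic.py d1
```

```text
2.1 pos [ 517.8 -178.6  169.7] head-frame rel spindle [39.5  1.9 64.3] x [ 0.159 -0.987  0.   ] F [ 0.6 -0.2  0.4] w -0.13333189201111142
```

View pics/d1.png

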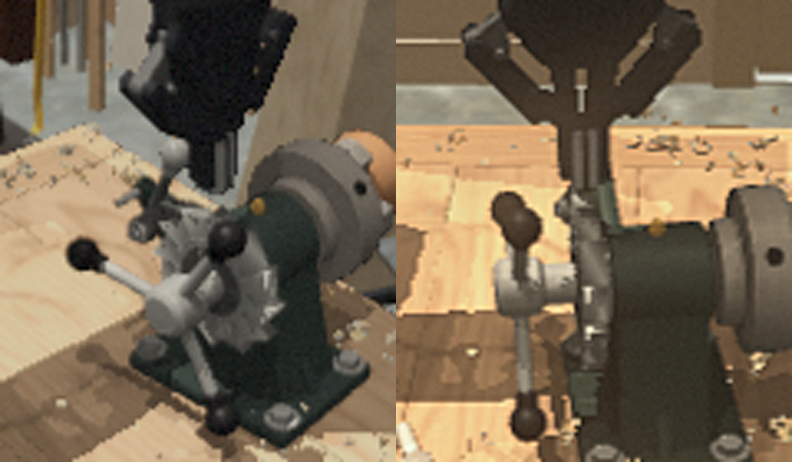

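The fingers sit just right of the steel ball (crop 173,152), well clear of the star knob at (228,237). Next I push left.

Emit:
step_arm:
  motion:
    - {"dr": [0, 0, 0], "slide": [-6, 0, 0], "jaw": 0}
    - {"dr": [0, 0, 0], "slide": [-11, 0, 0], "jaw": 0}
    - {"dr": [0, 0, 0], "slide": [-16, 0, 0], "jaw": 0}
    - {"dr": [0, 0, 0], "slide": [-21, 0, 0], "jaw": 0}
    - {"dr": [0, 0, 0], "slide": [-26, 0, 0], "jaw": 0}
    - {"dr": [0, 0, 0], "slide": [-31, 0, 0], "jaw": 0}
    - {"dr": [0, 0, 0], "slide": [-36, 0, 0], "jaw": 0}
    - {"dr": [0, 0, 0], "slide": [-41, 0, 0], "jaw": 0}

```text
clock: 3.2
position: [510.9, -137.6, 169.2]
ee_rot: [0.761, -0.649, -0.0, 0.0]
contact_force: [0.8, 0.1, -0.1]
gripper_width: 0.1
grasp_force: 0.1
```

Emit:
step_arm:
  motion:
    - {"dr": [0, 0, 0], "slide": [-5, 0, 0], "jaw": 0}
    - {"dr": [0, 0, 0], "slide": [-10, 0, 0], "jaw": 0}
    - {"dr": [0, 0, 0], "slide": [-14, 0, 0], "jaw": 0}
    - {"dr": [0, 0, 0], "slide": [-14, 0, 0], "jaw": 0}
    - {"dr": [0, 0, 0], "slide": [-14, 0, 0], "jaw": 0}
    - {"dr": [0, 0, 0], "slide": [-10, 0, -20], "jaw": 0}
    - {"dr": [0, 0, 0], "slide": [-10, 0, -40], "jaw": 0}
    - {"dr": [0, 0, 0], "slide": [-10, 0, -60], "jaw": 0}

```text
clock: 4.2
position: [509.3, -128.4, 229.9]
ee_rot: [0.761, -0.649, -0.0, 0.0]
contact_force: [1.1, -0.6, -0.4]
gripper_width: 0.1
grasp_force: 0.0
```

```bash
python3 st.py; python3 pic.py d2
```

```text
4.2 pos [ 509.3 -128.4  229.9] head-frame rel spindle [ 39.1  52.8 124.5] x [ 0.158 -0.987  0.   ] F [ 1.1 -0.6 -0.4] w 0.13787855474728733
```

View pics/d2.png

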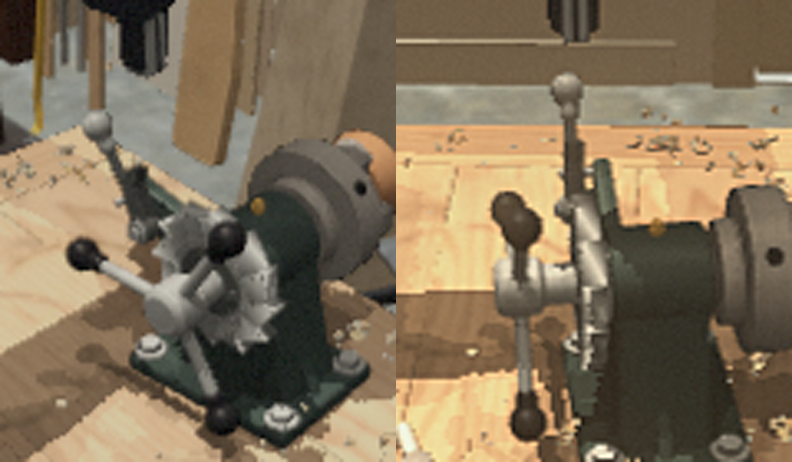

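The lever is thrown over left (ball at crop 98,125) and the wheel hasn't moved. Next I go to the right of the upper knob.

Emit:
step_arm:
  motion:
    - {"dr": [0, 0, 0], "slide": [30, 10, 0], "jaw": 0}
    - {"dr": [0, 0, 0], "slide": [62, 20, 0], "jaw": 0}
    - {"dr": [0, 0, 0], "slide": [95, 30, 0], "jaw": 0}
    - {"dr": [0, 0, 0], "slide": [125, 39, 0], "jaw": 0}
    - {"dr": [0, 0, 0], "slide": [125, 39, 22], "jaw": 0}
    - {"dr": [0, 0, 0], "slide": [125, 39, 46], "jaw": 0}
    - {"dr": [0, 0, 0], "slide": [125, 39, 69], "jaw": 0}
    - {"dr": [0, 0, 0], "slide": [125, 39, 69], "jaw": 0}

```text
clock: 5.3
position: [488.9, -257.4, 157.6]
ee_rot: [0.761, -0.649, -0.003, 0.001]
contact_force: [0.3, 0.5, -0.2]
gripper_width: -0.1
grasp_force: 0.0
```

```bash
python3 st.py
```

```text
5.3 pos [ 488.9 -257.4  157.6] head-frame rel spindle [ -1.6 -71.3  52.2] x [ 0.158 -0.987 -0.003] F [ 0.3  0.5 -0.2] w -0.14044059815506418
```

Emit:
step_arm:
  motion:
    - {"dr": [0, 0, 0], "slide": [-4, 0, 0], "jaw": 0}
    - {"dr": [0, 0, 0], "slide": [-7, 0, 0], "jaw": 0}
    - {"dr": [0, 0, 0], "slide": [-10, 0, 0], "jaw": 0}
    - {"dr": [0, 0, 0], "slide": [-13, 0, 0], "jaw": 0}
    - {"dr": [0, 0, 0], "slide": [-16, 0, 0], "jaw": 0}
    - {"dr": [0, 0, 0], "slide": [-19, 0, 0], "jaw": 0}
    - {"dr": [0, 0, 0], "slide": [-22, 0, 0], "jaw": 0}
    - {"dr": [0, 0, 0], "slide": [-25, 0, 0], "jaw": 0}

```text
clock: 6.3
position: [486.6, -232.7, 160.2]
ee_rot: [0.761, -0.649, -0.0, -0.0]
contact_force: [1.1, -2.7, 1.8]
gripper_width: 0.4
grasp_force: 1.4
```

Emit:
step_arm:
  motion:
    - {"dr": [0, 0, 0], "slide": [-3, 0, 0], "jaw": 0}
    - {"dr": [0, 0, 0], "slide": [-6, 0, 0], "jaw": 0}
    - {"dr": [0, 0, 0], "slide": [-9, 0, 0], "jaw": 0}
    - {"dr": [0, 0, 0], "slide": [-12, 0, 0], "jaw": 0}
    - {"dr": [0, 0, 0], "slide": [-15, 0, 0], "jaw": 0}
    - {"dr": [0, 0, 0], "slide": [-18, 0, 0], "jaw": 0}
    - {"dr": [0, 0, 0], "slide": [-21, 0, 0], "jaw": 0}
    - {"dr": [0, 0, 0], "slide": [-22, 0, 0], "jaw": 0}

```text
clock: 7.3
position: [483.1, -211.0, 160.3]
ee_rot: [0.761, -0.649, -0.0, 0.0]
contact_force: [0.2, -2.3, 1.3]
gripper_width: -0.0
grasp_force: 0.9
```

```bash
python3 st.py; python3 pic.py d3
```

```text
7.3 pos [ 483.1 -211.   160.3] head-frame rel spindle [  0.1 -24.7  54.9] x [ 0.159 -0.987 -0.   ] F [ 0.2 -2.3  1.3] w -0.047006503175986855
```

View pics/d3.png

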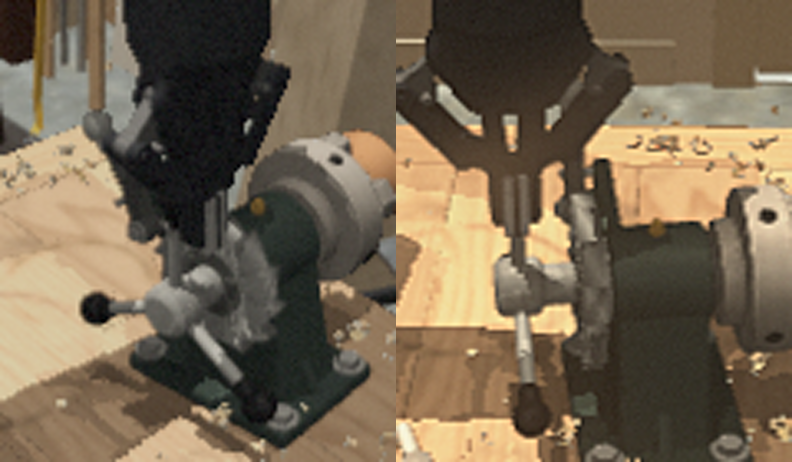

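The star has turned: the left knob is at crop (96,307) and the bottom knob at (259,402) scene, (531,408) side. I'll compute the angle from these.

```bash
cat > ang.py <<'E'
import sys
from h import *
S=np.array([479.1,-186.7,105.4]);n=np.array([.987,.159,0]);ey=np.array([-.159,.987,0])
def a(name,u,v,off):
    p,d=ray(name,u,v); X=p+d*(n@(S-p))/(n@d)-S
    y,z=ey@X,X[2]; t=np.degrees(np.arctan2(-y,z))-off; print(name,(u,v),round((t+180)%360-180,1),'r',np.hypot(y,z).round(1))
E
python3 - <<'E'
from ang import *
print('start');a('scene',230.2,201.5,-120);a('scene',273.8,197.5,0);a('scene',272.3,251.7,120);a('side',279.8,276,120)
print('now');a('scene',234.1-.2,218-.2,-120);a('scene',283.5-.2,246.8-.2,120);a('side',280.9-.2,273.6-.2,120)
E
```

```text
start
scene (230.2, 201.5) 33.1 r 77.3
scene (273.8, 197.5) 33.3 r 76.8
scene (272.3, 251.7) 33.3 r 78.8
side (279.8, 276) 30.1 r 74.8
now
scene (233.9, 217.8) 4.0 r 78.2
scene (283.3, 246.60000000000002) 2.8 r 76.5
side (280.7, 273.40000000000003) -0.6 r 75.1
```

The wheel has turned back about 29.5° (0.52 rad), which is inside the window. I retreat and move to the left of the lever.

Emit:
step_arm:
  motion:
    - {"dr": [0, 0, 0], "slide": [8, 0, 0], "jaw": 0}
    - {"dr": [0, 0, 0], "slide": [15, 0, 0], "jaw": 0}
    - {"dr": [0, 0, 0], "slide": [15, 0, -25], "jaw": 0}
    - {"dr": [0, 0, 0], "slide": [15, 0, -50], "jaw": 0}
    - {"dr": [0, 0, 0], "slide": [15, 0, -72], "jaw": 0}
    - {"dr": [0, 0, 0], "slide": [-20, -10, -72], "jaw": 0}
    - {"dr": [0, 0, 0], "slide": [-60, -25, -72], "jaw": 0}
    - {"dr": [0, 0, 0], "slide": [-100, -39, -72], "jaw": 0}

```text
clock: 8.4
position: [505.9, -105.7, 232.1]
ee_rot: [0.761, -0.649, -0.0, 0.0]
contact_force: [0.1, 0.4, -0.3]
gripper_width: 0.0
grasp_force: 0.0
```

Emit:
step_arm:
  motion:
    - {"dr": [0, 0, 0], "slide": [-35, 0, 0], "jaw": 0}
    - {"dr": [0, 0, 0], "slide": [-55, 0, 0], "jaw": 0}
    - {"dr": [0, 0, 0], "slide": [-55, 0, 0], "jaw": 0}
    - {"dr": [0, 0, 0], "slide": [-55, 0, 20], "jaw": 0}
    - {"dr": [0, 0, 0], "slide": [-55, 0, 40], "jaw": 0}
    - {"dr": [0, 0, 0], "slide": [-55, 0, 60], "jaw": 0}
    - {"dr": [0, 0, 0], "slide": [-55, 0, 67], "jaw": 0}
    - {"dr": [0, 0, 0], "slide": [-55, 0, 67], "jaw": 0}

```text
clock: 9.4
position: [497.3, -52.7, 165.1]
ee_rot: [0.761, -0.649, -0.0, 0.0]
contact_force: [0.2, -0.1, -0.1]
gripper_width: 0.1
grasp_force: 0.0
```

```bash
python3 st.py; python3 pic.py d4
```

```text
9.4 pos [497.3 -52.7 165.1] head-frame rel spindle [ 39.2 129.4  59.7] x [ 0.158 -0.987  0.   ] F [ 0.2 -0.1 -0.1] w 0.11400510083835887
```

View pics/d4.png

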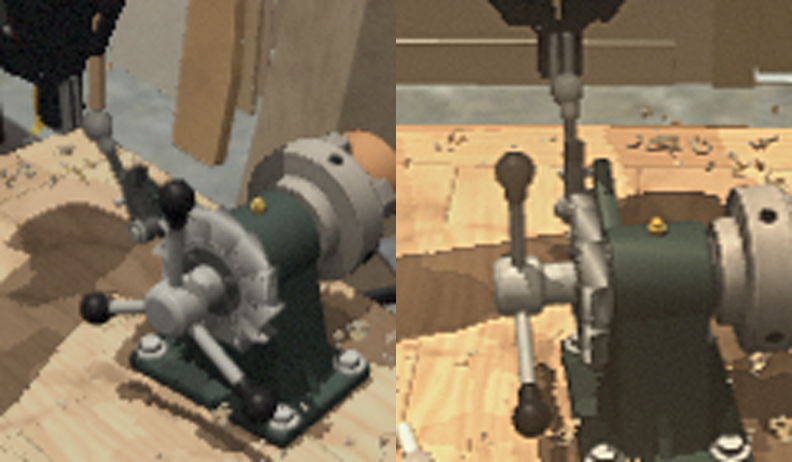

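The star knob is nearly straight up (crop 177,197), and the fingers are left of the ball (97,124). I tip the lever back.

Emit:
step_arm:
  motion:
    - {"dr": [0, 0, 0], "slide": [5, 0, 0], "jaw": 0}
    - {"dr": [0, 0, 0], "slide": [10, 0, 0], "jaw": 0}
    - {"dr": [0, 0, 0], "slide": [15, 0, 0], "jaw": 0}
    - {"dr": [0, 0, 0], "slide": [20, 0, 0], "jaw": 0}
    - {"dr": [0, 0, 0], "slide": [25, 0, 0], "jaw": 0}
    - {"dr": [0, 0, 0], "slide": [30, 0, 0], "jaw": 0}
    - {"dr": [0, 0, 0], "slide": [35, 0, 0], "jaw": 0}
    - {"dr": [0, 0, 0], "slide": [40, 0, 0], "jaw": 0}

```text
clock: 10.5
position: [503.5, -92.0, 165.2]
ee_rot: [0.761, -0.649, -0.0, 0.0]
contact_force: [-0.3, 0.8, -0.6]
gripper_width: 0.5
grasp_force: 0.1
```

Emit:
step_arm:
  motion:
    - {"dr": [0, 0, 0], "slide": [4, 0, 0], "jaw": 0}
    - {"dr": [0, 0, 0], "slide": [8, 0, 0], "jaw": 0}
    - {"dr": [0, 0, 0], "slide": [12, 0, 0], "jaw": 0}
    - {"dr": [0, 0, 0], "slide": [16, 0, 0], "jaw": 0}
    - {"dr": [0, 0, 0], "slide": [18, 0, 0], "jaw": 0}
    - {"dr": [0, 0, 0], "slide": [18, 0, 0], "jaw": 0}
    - {"dr": [0, 0, 0], "slide": [5, 0, -20], "jaw": 0}
    - {"dr": [0, 0, 0], "slide": [-10, 0, -60], "jaw": 0}

```text
clock: 11.5
position: [500.7, -81.5, 224.4]
ee_rot: [0.761, -0.649, -0.002, 0.002]
contact_force: [1.6, 0.1, 0.4]
gripper_width: 0.0
grasp_force: 0.0
```

```bash
python3 st.py; python3 pic.py d5
```

```text
11.5 pos [500.7 -81.5 224.4] head-frame rel spindle [ 38.1 100.4 119. ] x [ 0.158 -0.987 -0.   ] F [1.6 0.1 0.4] w 0.006125129993511648
```

View pics/d5.png

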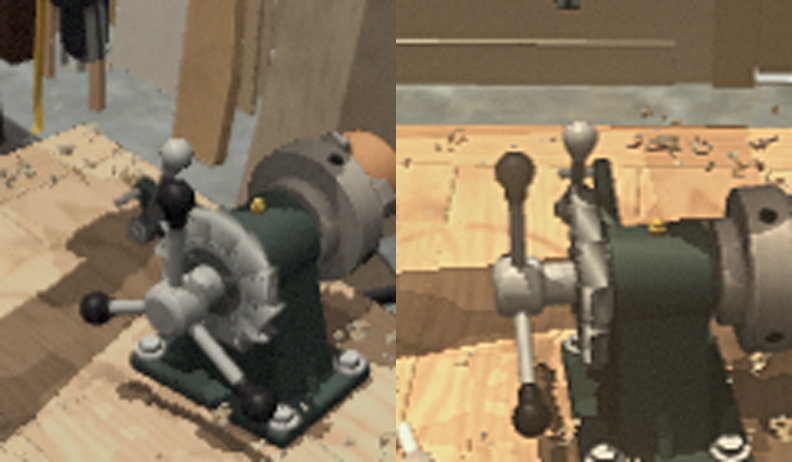

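The lever has dropped back (ball at crop 175,152; 174,152 when engaged at the start). I'll compare subpixel with the first images.

Run:
```python
from h import *
for n,(u,v) in (('scene',(258,171)),('side',(295,191))):
    A=cv2.imread(f'pics/{n}0.png'); B=optics.get_image(n); k=8
    up=lambda I,r:cv2.resize(I[v-r:v+r+1,u-r:u+r+1],None,fx=k,fy=k,interpolation=cv2.INTER_CUBIC)
    T=up(A,7)[:90]; m=cv2.matchTemplate(up(B,13),T,cv2.TM_CCOEFF_NORMED); _,s,_,l=cv2.minMaxLoc(m)
    print(n,s,'shift px',(l[0]/k-6,l[1]/k-6))
ey=np.array([-.159,.987,0]);P=np.array([512.8,-149.9,180])
Q=P+70*.04*(np.cos(np.radians(25))*ey+np.array([0,0,np.sin(np.radians(25))]))
for n in('scene','side'):print(n,'0.04 rad =',proj(n,Q)-proj(n,P))
```

```text
scene 0.9960394501686096 shift px (0.0, 0.0)
side 0.9835634231567383 shift px (0.0, 0.0)
scene 0.04 rad = [-0.97910174 -0.93270147]
side 0.04 rad = [-0.16417368 -1.22881563]
```

The ball is exactly where it was when engaged, so the pawl is fully home. The robot is clear and the bystanders were never approached.

```bash
python3 -c "
from bench import arm; print(arm.job_done())"
```

```text
the job is handed in; nothing more can be done
None
```

The wheel is back one notch (about 0.52 rad), the pawl ball shows no shift from its engaged position in either camera, the arm stayed well away from the loose items, and I handed the job in at about 12 s with no verdict returned.

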